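# Draw the paint tote out of the supply shelf with the pull hook

### The arm

A 7-joint arm with a two-finger parallel gripper is mounted at the origin on the work surface. World frame = base frame: x ahead of the robot, y to its left, z up, the work surface at z = 0. Lengths are in m, angles in degrees, forces in N, time in s.
With the tool pointing down it reaches from about 0.425 to 0.875 m from the base axis. Payload 4.7 kg.
Tool frame: the origin (TCP) lies at the very end of the fingers, on their centre line; the grasp point (between the pads) lies 19 mm behind it; z points along the fingers, y is the line along which they close (so a half turn about z gives the same grasp; the last joint's range is limited). The gripper opens to 87 mm and grips with 3 to 60 N. Pads are 19 mm wide; open, the fingers measure 117 mm over their backs; the gripper's body (75 mm by 190 mm) begins 51 mm behind the grasp point.
Start: joints at [-69.895, 18.392, -4.016, 83.108, 1.295, 78.541, -3.26], TCP at [0.215, 0.613, 0.223] pointing down, gripper open.
Joint ranges: [-163.93, 163.93], [-17.29, 119.83], [-79.2, 71.16], [3.27, 140.29], [-89.18, 269.18], [5.43, 117.66], [-154.24, 154.24]. Speed limits (degrees/s): [147.25, 147.25, 180, 180, 180, 180, 180].

### API

Orientations are given as [roll, pitch, yaw] about the fixed x, y, z axes, in that order (R = Rz(yaw) Ry(pitch) Rx(roll)).
In Python, from cell import telemetry, cams, env gives the robot as it stands.
- The arm moves only by the tool arm_command, never from a script. Its argument "series" is text: rows parted by semicolons, each of 5 numbers parted by spaces: the shift along the tool's x, y, z in mm, then the turn about the tool's z in rad, then the closure in counts, from 0 (fully open) to 255 (shut). A call has 1 to 20 rows; each row shifts and turns the commanded pose from where the row before left it, along the tool's axes as they then stand; what a row does not reach is not made up. A row lasts 1/12 s, in which the tool goes at most 41.7 mm and 7.16 degrees, less where a joint would pass 70% of its speed; a pose out of reach is approached as far as the arm can. A call is refused whole if a number of a shift passes 41.7 or a number of a turn 0.125, either way. A call with a gripper value outside its range is refused whole. The fingers move at their own pace and stop on an object; "squeeze" is the grip in N (left out, the last holds). Time passes only in rows, so rows that do not move let the fingers close. It gives the time, the measured TCP pose, the force, the opening and the grip force at its end, in the units of the state.
- telemetry.get_obs(): the state, without advancing time (a new reading comes with each control period).
- cams.read_camera(name): name is "scene" or "top" or "wrist"; returns the picture (480x640x3 uint8, blue, green, red); there is no depth.
- cams.calibration(name): a dict with "K" (3x3 intrinsics, pixels), "origin" and "rotation" of the camera in the world; the wrist camera has in their place "hand_eye" (4x4, takes a point from camera to tool coordinates, whose origin is the TCP and whose axes are the flange's). Camera axes: x right, y down, z forward; pixel columns grow to the right and rows downward; lengths in m; the calibration is good to about 2 mm. A picture is of the moment at which its call begins: read the wrist's pose just before it. calibration takes no time and is no camera call.
- env.sign_off(): hands the job in; it is judged then, once.
The state is a dict: "time_s": time; "qpos": joint angles; "joint_velocities": joint speeds; "effort": joint torques, N m; "tool_pos": TCP position; "tool_rot": TCP orientation; "force": force on the tool from outside, world axes, zero at the start; "wrist_torque": the same for the moment, N m; "grip_width": finger opening in m; "grasp_force": force on a finger pad.
Only numpy, scipy, OpenCV 4.12 (cv2) and the standard library are available. Lean on these libraries where they do the work, as an engineer would, in place of code of your own. Each camera call takes 0.05 s, during which the arm holds its last target. There are 200 camera calls.

### The job

Take the orange-handled pull hook off its wooden rest, reach it into the shelf, hook it over the front lip of the blue paint tote and gently drag the tote forward until it sits square against the black bumpers of the red stop bar; hold it there for a second with a firm steady pull of 10 to 20 N, and never pull harder. Then unhook and lay the hook back on its rest the way it lay. Touch the totes only with the hook, leave the yellow tote and everything else where it is, and do not knock or lean on the shelf.

Things in the scene. Friction and masses are not known exactly. Their poses are not given: they have to be found in the camera images.
- shelf: Low white two-bay shelf with a wire roof, 260 deep (x), 340 wide (y), 203 tall, fixed; place and yaw vary. Origin: centre of its underside. Deck top at z = 12, lowest roof wires at z = 192. Bays left and right of a 30 high rail at y = 0 (bay centres y = +-83), 30 high rails round the sides and back. One tote in each bay; which is where varies.
- stop: Red stop bar, fixed, across both bays on the deck just inside the mouth; 12 (x), 310 (y), 11 tall; place varies. Origin: centre of its underside; axes as the shelf's. Behind it stand four black bumper posts, two per bay (y = +-38, +-128), 16 wide, 45 tall, set to jut 2 to 10 mm behind the bar's rear (+x) face: all alike, but the setting varies and is not measured; find it by feel. A tote there is stopped dead.
- tote_blue: Blue open tote with paint pots, 160 deep (x), 130 wide (y), 70 tall, walls 5; 0.5 to 0.8 kg, loose on the deck, askew. Origin: centre of its underside; front is -x, outer face at x = -80. Empty inside from x = -75 to -5, floor z = 5. Its front starts 70 to 90 mm inside the mouth, 35 to 80 mm short of the bumpers. Home against them, its origin is 88 to 96 mm along +x from the stop bar's origin. Sliding takes 1 to 8 N.
- shelf_mouth (a point): Middle of the open mouth at deck height: (-130, 0, 12) in the shelf's frame. The mouth faces the shelf's -x, towards the robot; 320 wide between 12 mm corner posts.
- blue_lip (a point): Blue tote's front lip: middle of the top inner edge of the front wall, (-75, 0, 70) in the tote's frame. The wall is 5 thick there; outside it a 5 thick lip juts out to x = -87.
- tote_yellow: Yellow tote of the same size and shape holding pads of paper, in the other bay. Leave it.
- hook: Pull hook, 0.16 kg. Orange handle 140 (x), 24 (y), 28 (z); origin: centre of the handle's underside. A 10 mm steel rod at z = 14 runs from its +x end to x = 173, ending in a flat claw, 6 thick (x 167 to 173), 22 wide, down to z = -26. Lies level on its rest, claw down; pinch the handle across y from above at its middle, between the forks.
- hook_tip (a point): Centre of the lower end of the hook's claw, at (170, 0, -26) in the hook's frame.
- rest: Wooden hook rest, fixed; place and yaw vary. Base 135 (x), 70 (y), 10 tall; two forks 12 thick at x = +-54 carry the handle's underside at z = 60 in slots 32 wide (y) with cheeks up to z = 74. Between them 96 mm are free for fingers down to z = 10. Origin: centre of its underside; the hook on it points to its +x.
- bottle: Glass bottle with blue cap, 72 across, 210 tall; bystander, origin at centre of its underside.
- tumbler: Glass tumbler, 68 across, 85 tall; bystander, origin at centre of its underside.
- tape_dispenser: Grey tape dispenser, 130 x 50 x 77; bystander, origin at centre of its underside.
- pencil_cup: Black cup of coloured pencils, 72 across, 180 tall with pencils; bystander, origin at centre of its underside.
- stapler: Red and black stapler, 135 x 34 x 44; bystander, origin at centre of its underside.
- glue_jar: White jar with red cap, 56 across, 80 tall; bystander, origin at centre of its underside.
Mind the look-alikes: they are no part of the job. There is more than one size of the tote_blue; the one meant has the size given above.

How it is judged (in metres and radians):
On the way, in this order (a step that is already met when the one before it is completed fails the run):
1. the hook is lifted off its rest (z of hook in the frame of rest above 0.085 m), for 0.1 s.
2. the claw is down behind the blue tote's front wall and has dragged the tote at least 15 mm (x of hook_tip in the frame of tote_blue between -0.079 and -0.04 m and y of hook_tip in the frame of tote_blue between -0.06 and 0.06 m and z of hook_tip in the frame of tote_blue below 0.066 m and contact force between hook and tote_blue above 0.3 N and distance of tote_blue from where it was at the start of the episode above 0.015 m), for 0.1 s.
3. the hook holds the blue tote still and square against the bumpers with a pull of more than 9 N (x of tote_blue in the frame of stop between 0.084 and 0.1 m and angle between the x axis of tote_blue and the x axis of stop, either way round below 0.04 rad and angle between tote_blue's own z axis and vertical below 0.05 rad and x of hook_tip in the frame of tote_blue between -0.079 and -0.066 m and z of hook_tip in the frame of tote_blue between 0.012 and 0.066 m and contact force between hook and tote_blue above 9 N and linear speed of tote_blue below 0.005 m/s), for 0.5 s.
At the end, for the whole second after the job is handed in: The blue tote stands level and at rest, square (0.04 rad) at the bumpers (origin at most 100 mm behind the stop bar's); the hook lies at rest in both forks, claw down and pointing to the rest's +x (0.12 rad), within 25 mm of the middle along the rest and 10 mm across it (x of tote_blue in the frame of stop between 0.084 and 0.1 m and angle between the x axis of tote_blue and the x axis of stop, either way round below 0.04 rad and angle between tote_blue's own z axis and vertical below 0.05 rad and linear speed of each of tote_blue, hook below 0.02 m/s and x of hook in the frame of rest between -0.025 and 0.025 m and y of hook in the frame of rest between -0.01 and 0.01 m and z of hook in the frame of rest between 0.05 and 0.07 m and angle between hook's own z axis and vertical below 0.12 rad and angle between the x axis of hook and the x axis of rest, either way round below 0.12 rad and x of hook_tip in the frame of rest above 0.1 m); the robot touches nothing.
It fails at once if the hook pulls or presses on the blue tote with more than 25 N (contact force between hook and tote_blue above 25 N).
It fails at once if the blue tote is tipped more than 0.12 rad (angle between tote_blue's own z axis and vertical above 0.12 rad).
It fails at once if the robot itself touches a tote (contact force between any of the arm, the fingers and tote_blue above 0.5 N or contact force between any of the arm, the fingers and tote_yellow above 0.5 N).
It fails at once if the shelf is knocked or leaned on by the robot or the hook with more than 15 N (contact force between any of the arm, the fingers, hook and shelf above 15 N).
It fails at once if the yellow tote is shifted more than 15 mm, or another bystander more than 30 mm (distance of tote_yellow from where it was at the start of the episode above 0.015 m or distance of any of bottle, tumbler, tape_dispenser, pencil_cup, stapler, glue_jar from where it was at the start of the episode above 0.03 m).
It also fails if it takes over 72 s, if anything falls off the work surface, if the arm or the gripper's body presses on something with over 40 N, if the wrist force passes 120 N, or if a joint passes its speed limit or range.

## Working session

There is one attempt and no reset: what is moved stays moved. The work goes in short steps, Python scripts to look and compute and a tool call to move; the robot and the scene stay as the last step left them, time stands still between calls to the robot, and variables do not carry over. Pictures are saved under pics/ and viewed, at most 10 in all, crops included, and the job is handed in when it is done.

Besides the shell and the picture viewer there is one more tool, called after "Emit:" as name(argument=value, ...) on one line, values as JSON. arm_command: Moves the arm, as the interface text tells. Its arguments: {"type":"object","properties":{"series":{"type":"string"},"squeeze":{"type":"number"}},"required":["series"]}

```bash
ls; mkdir -p pics; python3 - <<'E'
from cell import telemetry,cams
import cv2,numpy as np
o=telemetry.get_obs();print(o)
for n in("scene","top","wrist"):
    cv2.imwrite(f"pics/{n}0.png",cams.read_camera(n));c=cams.calibration(n)
    print(n,{k:np.round(v,4).tolist() for k,v in c.items()})
E
```

```text
pics
{'time_s': 0.0, 'qpos': array([-69.89393644,  18.43799328,  -4.01618064,  83.17604018,
         1.29551648,  78.54120736,  -3.26128127]), 'joint_velocities': array([ 0.04349023,  0.05542804,  0.01805182,  0.00466369, -0.06580463,
       -0.02668523, -0.00608103]), 'effort': array([ 4.18418017e-05, -4.91277552e+01, -4.03557736e-01, -3.12530959e+01,
       -6.37645600e-02,  4.38608578e-02,  1.74302277e-04]), 'tool_pos': array([0.21467299, 0.6129273 , 0.22146373]), 'tool_rot': array([-1.79890037e+02,  6.16414957e-03,  1.60703155e+02]), 'force': array([-0.35483985, -0.27121064,  0.1504127 ]), 'wrist_torque': array([-0.02004708, -0.01067429,  0.01382662]), 'grasp_force': 0.0, 'grip_width': 0.08727268654573538}
scene {'K': [[446.4359, 0.0, 319.3913], [0.0, 446.4359, 240.6473], [0.0, 0.0, 1.0]], 'origin': [0.9941, -0.4821, 0.8117], 'rotation': [-139.5951, -0.9461, 45.3441]}
top {'K': [[527.8294, 0.0, 320.1416], [0.0, 527.8294, 240.8783], [0.0, 0.0, 1.0]], 'origin': [0.4548, -0.0185, 1.3303], 'rotation': [-175.023, -0.0669, -90.462]}
wrist {'K': [[332.3557, 0.0, 320.5663], [0.0, 332.3557, 237.1942], [0.0, 0.0, 1.0]], 'hand_eye': [[-0.0002, -0.971, -0.2391, 0.0645], [1.0, -0.0003, 0.0006, 0.0], [-0.0006, -0.2391, 0.971, -0.1618], [0.0, 0.0, 0.0, 1.0]]}
```

View pics/top0.png

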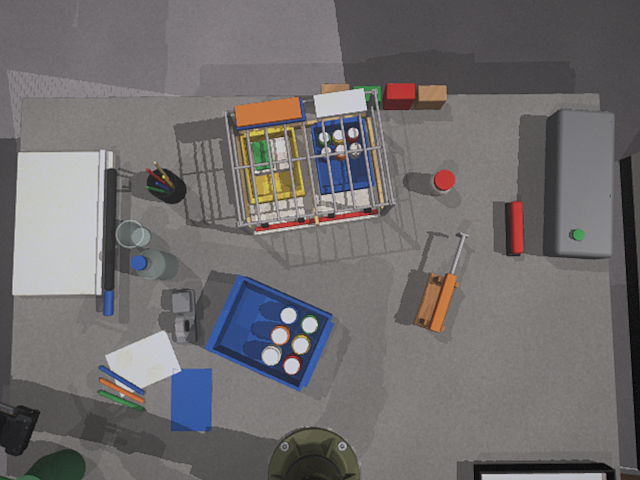

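View pics/scene0.png

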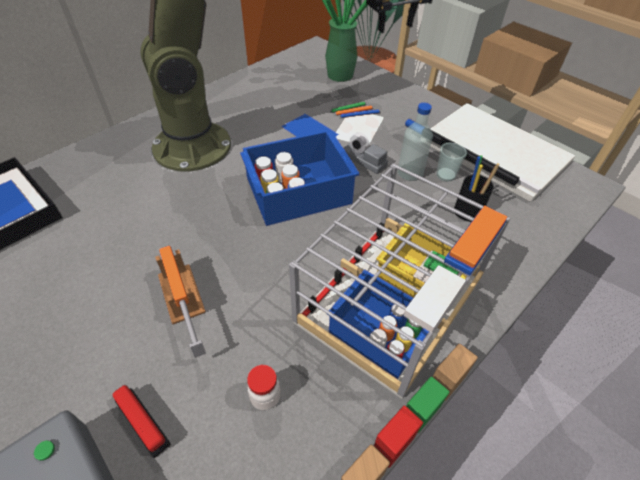

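Top view: the shelf has its mouth towards the robot, with the red stop bar at about (255,230)–(380,210). The blue tote is in the right bay at about (342,155) and the yellow in the left bay. The hook lies on its rest with the handle at (440,300) and the claw at (462,237). The large blue tote at (270,330) is the look-alike. Next I'll enlarge and measure.

```bash
cat > h.py <<'E'
import cv2,numpy as np
from scipy.spatial.transform import Rotation as R
from cell import telemetry,cams
def cam(n):
    c=cams.calibration(n)
    if "origin" in c: return c["K"],np.array(c["origin"]),R.from_euler("xyz",c["rotation"],degrees=True).as_matrix()
    o=telemetry.get_obs();T=R.from_euler("xyz",o["tool_rot"],degrees=True).as_matrix();H=np.array(c["hand_eye"])
    return c["K"],o["tool_pos"]+T@H[:3,3],T@H[:3,:3]
def px2w(C,uv,z):
    K,o,Rm=C;uv=np.atleast_2d(np.float64(uv))
    d=(Rm@np.linalg.inv(K)@np.c_[uv,np.ones(len(uv))].T).T
    return o+d*((z-o[2])/d[:,2])[:,None]
def w2px(C,p):
    K,o,Rm=C;q=(np.atleast_2d(p)-o)@Rm@np.array(K).T
    return q[:,:2]/q[:,2:]
def rect(m):
    cs,_=cv2.findContours(m.astype(np.uint8),0,1);return [cv2.minAreaRect(c) for c in sorted(cs,key=cv2.contourArea)[::-1]]
E
python3 - <<'E'
from h import *
im=cv2.imread("pics/top0.png");C=cam("top")
a=cv2.resize(im[85:245,215:415],None,fx=3,fy=3,interpolation=2)
b=cv2.resize(im[225:345,400:480],None,fx=4,fy=4,interpolation=2)
o=np.zeros((480,920,3),np.uint8);o[:480,:600]=a;o[:480,600:]=b
cv2.imwrite("pics/z1.png",cv2.resize(o,(800,417)))
hsv=cv2.cvtColor(im,40);h,s,v=cv2.split(hsv)
sub=np.zeros(h.shape,bool);sub[270:340,410:465]=1
m=(h>8)&(h<16)&(s>195)&sub
print("handle",[ (r,px2w(C,cv2.boxPoints(r),.088).round(3)[:,:2].tolist()) for r in rect(m)[:2]])
sub[:]=0;sub[200:240,240:390]=1
m=((h<6)|(h>174))&(s>150)&sub
for r in rect(m)[:4]:print("red",r,px2w(C,cv2.boxPoints(r),.023).round(3)[:,:2].tolist())
sub[:]=0;sub[110:200,300:380]=1
m=(h>105)&(h<125)&(s>140)&sub
ys,xs=np.nonzero(m);r=cv2.minAreaRect(np.c_[xs,ys].astype(np.float32));print("blue",r,px2w(C,cv2.boxPoints(r),.082).round(3)[:,:2].tolist())
print("big tote corner",px2w(C,[[333,310],[240,277]],.1).round(3).tolist(), px2w(C,[313,470],.1))
E
```

```text
handle []
red ((284.8335876464844, 224.37649536132812), (4.066725254058838, 58.69274139404297), 81.57302856445312) [[0.605, 0.14], [0.626, -0.005], [0.616, -0.006], [0.595, 0.138]]
red ((343.7469787597656, 215.81297302246094), (3.9062986373901367, 50.485206604003906), 81.46923065185547) [[0.627, -0.017], [0.645, -0.142], [0.635, -0.143], [0.617, -0.019]]
red ((373.5, 211.5), (3.0, 5.0), 90.0) [[0.645, -0.149], [0.645, -0.161], [0.637, -0.161], [0.637, -0.149]]
blue ((336.25762939453125, 148.2255096435547), (86.78777313232422, 62.502803802490234), 80.7538833618164) [[0.882, 0.029], [0.905, -0.121], [0.694, -0.151], [0.671, -0.003]]
big tote corner [[0.401, -0.049, 0.1], [0.479, 0.166, 0.1]] [[ 0.0435266 -0.0004839  0.1      ]]
```

View pics/z1.png

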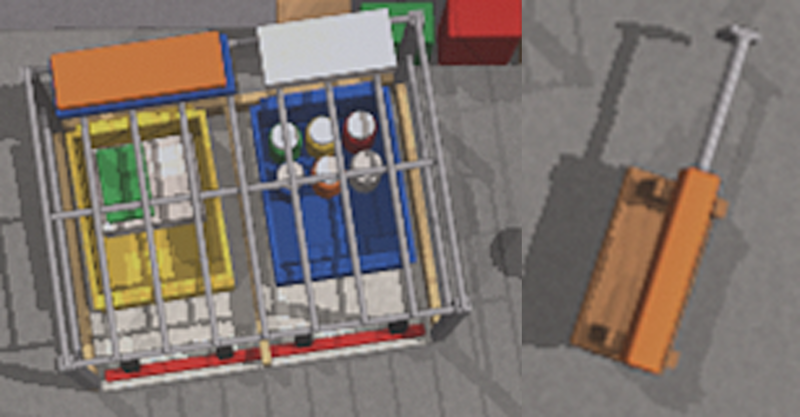

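The crop shows the handle's top face clearly, and the blue tote's front lip, at crop (275,283)–(412,266). The shelf yaw is about 7.8°, with the bumper tops along the red bar. Now the handle and lip positions.

```bash
python3 - <<'E'
from h import *
im=cv2.imread("pics/top0.png");C=cam("top")
f=lambda p:[215+p[0]/2.609,85+p[1]/2.609]
g=lambda p:[400+(p[0]-521.7)/3.478,225+p[1]/3.478]
P=px2w(C,[g((700,171)),g((643,367))],.088);print("handle ends",P.round(3)[:,:2].tolist(),np.linalg.norm(P[0]-P[1]),"mid",P.mean(0).round(4),"yaw",np.degrees(np.arctan2(*(P[0]-P[1])[1::-1])))
print("claw top",px2w(C,[g((740,34))],.079).round(3))
L=px2w(C,[f((275,283)),f((412,266))],.079);print("lip",L.round(3)[:,:2].tolist(),np.linalg.norm(L[0]-L[1]),np.degrees(np.arctan2(L[0]-L[1],1))[:2],"yaw",np.degrees(np.arctan2(-(L[0]-L[1])[0],(L[0]-L[1])[1])))
print("mouth posts top",px2w(C,[f((65,358)),f((462,308))],.2).round(3)[:,:2].tolist())
print("bumper tops",px2w(C,[f(p) for p in((131,364),(224,351),(304,338),(398,325))],.057).round(3)[:,:2].tolist())
E
```

```text
handle ends [[0.482, -0.328], [0.351, -0.286]] 0.1372735094357867 mid [ 0.4166 -0.3073  0.088 ] yaw -17.839592795373104
claw top [[ 0.576 -0.361  0.079]]
lip [[0.678, -0.022], [0.693, -0.149]] 0.12708548133197156 [-0.85011331  7.19362011] yaw 6.7050880163192454
mouth posts top [[0.595, 0.152], [0.634, -0.177]]
bumper tops [[0.607, 0.112], [0.618, 0.026], [0.63, -0.049], [0.641, -0.137]]
```

Emit:
arm_command(series="0 0 -40 0 0;0 0 -40 0 0;-20 -30 -10 0 0;-20 -35 0 0 0;-20 -35 0 0 0;-20 -35 0 0 0;-20 -35 0 0 0;-15 -38 0 0 0;-15 -38 0 0 0;-10 -40 0 0 0;-5 -41 0 0 0;0 -41 0 0 0;0 -41 0 0 0;5 -41 0 0 0")

```text
time_s: 1.32
tool_pos: [0.2552, 0.2492, 0.2995]
tool_rot: [-177.4, -0.7, 159.1]
force: [-0.5, -2.2, 0.1]
grip_width: 0.0869
grasp_force: 0.0
```

Emit:
arm_command(series="-40 0 0 0 0;-40 0 0 0 0;-40 0 0 0 0;-40 0 0 0 0;-40 0 0 0 0;0 0 0 0 0;0 0 0 0 0")

```text
time_s: 1.9
tool_pos: [0.4386, 0.1903, 0.2941]
tool_rot: [-177.6, -1.4, 160.5]
force: [-0.3, 0.1, 0.1]
grip_width: 0.0874
grasp_force: 0.0
```

Emit:
arm_command(series="-21 -34 0 0 0;-21 -34 0 0 0;-21 -34 0 0 0;-21 -34 0 0 0;-21 -34 0 0 0;-21 -34 0 0 0;-2 -34 0 0 0;-2 -34 0 0 0;-2 -34 0 0 0;-2 -34 0 0 0;-2 -34 0 0 0;-3 -34 0 0 0;-3 -34 8 -0.03 0;-3 -34 8 0 0;0 0 30 0 0;0 0 30 0 0;0 0 0 0 0;0 0 0 0 0")

```text
time_s: 3.4
tool_pos: [0.4161, -0.3057, 0.2343]
tool_rot: [-177.8, -1.6, 162.6]
force: [0.5, -0.2, 1.3]
grip_width: 0.0869
grasp_force: 0.0
```

```bash
python3 - <<'E'
from h import *
C=cam("wrist");o=telemetry.get_obs();print(o["tool_pos"],o["tool_rot"],o["qpos"].round(1))
im=cams.read_camera("wrist");cv2.imwrite("pics/w1.png",im)
h,s,v=cv2.split(cv2.cvtColor(im,40))
m=(h>6)&(h<20)&(s>150)
for r in rect(m)[:3]:print(r)
E
```

```text
[ 0.4160902  -0.30573162  0.23429937] [-177.82276146   -1.55324722  162.6149442 ] [ -6.3   1.8  39.1 101.5   1.4  78.  105.1]
((323.1312561035156, 220.270751953125), (26.68071937561035, 130.57034301757812), 2.752485513687134)
```

View pics/w1.png

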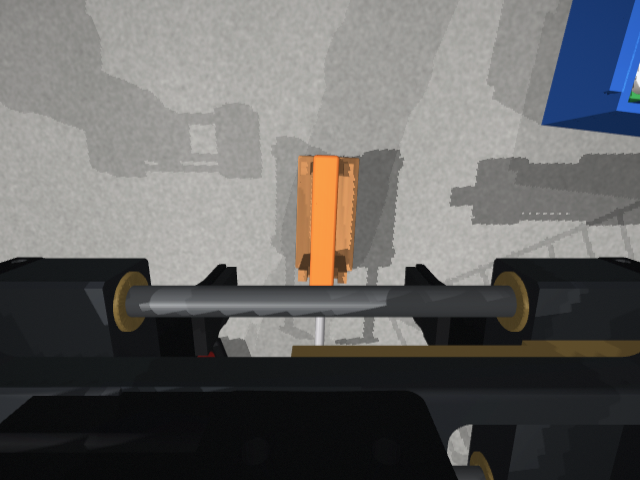

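Wrist view: the handle's rear end is at (326,157), and its centreline runs down to (322,280), roughly between the fingers. The front end is hidden by the gripper bar.

```bash
python3 - <<'E'
from h import *
C=cam("wrist");o=telemetry.get_obs();im=cv2.imread("pics/w1.png")
T=R.from_euler("xyz",o["tool_rot"],degrees=True).as_matrix()
h,s,v=cv2.split(cv2.cvtColor(im,40))
m=(h>6)&(h<20)&(s>150)&(v>200)
for row in(165,200,240,275):
    x=np.nonzero(m[row,280:360])[0]+280;print(row,x.min(),x.max())
ys=np.nonzero(m.any(1))[0];print(ys.min(),ys.max())
rows=np.arange(165,280,5);mid=[np.mean(np.nonzero(m[r,280:360])[0])+280 for r in rows]
k=np.polyfit(rows,mid,1)
P=px2w(C,[[np.polyval(k,r),r] for r in(ys.min(),275)],.088);d=P[1]-P[0];d/=np.linalg.norm(d)
print(P,"yaw",np.degrees(np.arctan2(d[1],d[0])),"mid",P[0]+d*.07,"tool",(P[0]+d*.07-o["tool_pos"])@T)
E
```

```text
165 313 337
200 312 335
240 311 334
275 310 332
156 284
[[ 0.3525582  -0.28739838  0.088     ]
 [ 0.45998312 -0.32513136  0.088     ]] yaw -19.353810288411786 mid [ 0.4186025  -0.31059643  0.088     ] tool [-0.00604737  0.00217094  0.14782748]
```

Emit:
arm_command(series="-5 4.5 30 0.02 0;0 0 35 0 0;0 0 35 0 0;0 0 35 0 0;0 0 25 0 0;0 0 20 0 0;0 0 0 0 0;0 0 0 0 0;0 0 0 0 0", squeeze=60)

```text
time_s: 4.2
tool_pos: [0.4186, -0.3109, 0.0573]
tool_rot: [-177.7, -1.1, 161.4]
force: [-0.5, -0.4, 0.9]
grip_width: 0.0871
grasp_force: 0.0
```

Emit:
arm_command(series="0 0 0 0 80;0 0 0 0 160;0 0 0 0 255;0 0 0 0 255;0 0 0 0 255;0 0 0 0 255;0 0 0 0 255;0 0 0 0 255;0 0 0 0 255;0 0 0 0 255", squeeze=60)

```text
time_s: 5.03
tool_pos: [0.4164, -0.3104, 0.0548]
tool_rot: [-177.7, -1.4, 161.4]
force: [0.6, 0.4, -0.6]
grip_width: 0.0281
grasp_force: 0.0
```

Emit:
arm_command(series="0 0 0 0 255;0 0 0 0 255;0 0 0 0 255;0 0 0 0 255", squeeze=60)

```text
time_s: 5.37
tool_pos: [0.4164, -0.3104, 0.0549]
tool_rot: [-177.7, -1.3, 161.4]
force: [-0.4, 0.1, 0.7]
grip_width: 0.0236
grasp_force: 59.3
```

Emit:
arm_command(series="0 0 -10 0 255;0 0 -15 0 255;0 0 -25 0 255;0 0 -30 0 255;0 0 -30 0 255;0 0 -5 -0.057 255;0 0 0 -0.114 255;0 0 0 -0.114 255;0 0 0 -0.114 255;0 0 0 -0.057 255;-8 20 0 0 255;-8 37 0 0 255;-8 37 0 0 255;-8 37 0 0 255;-8 37 0 0 255;0 18 0 0 255;0 0 0 0 255;0 0 0 0 255;0 0 0 0 255")

```text
time_s: 6.95
tool_pos: [0.4356, -0.1186, 0.1639]
tool_rot: [-178.5, -2.2, -172.6]
force: [-0.7, -0.4, -1.7]
grip_width: 0.0233
grasp_force: 59.2
```

```bash
python3 - <<'E'
from h import *
o=telemetry.get_obs();print(o)
A=cams.read_camera("top");B=cams.read_camera("scene")
a=cv2.resize(A[100:320,280:410],None,fx=2.7,fy=2.7,interpolation=2)
b=cv2.resize(B[150:450,150:480],None,fx=1.33,fy=1.98,interpolation=2)
cv2.imwrite("pics/top1.png",A);cv2.imwrite("pics/scene1.png",B)
cv2.imwrite("pics/z2.png",np.hstack([a,b[:a.shape[0]]]))
E
```

```text
{'time_s': 6.95, 'qpos': array([-17.22769528,  -3.58768112,  26.63194716, 114.22042477,
         3.90775427,  70.69183662, 105.42821873]), 'joint_velocities': array([ 0.80436664,  0.49492759,  0.79247221, -0.30670776, -0.17793618,
       -0.11536756,  0.0319208 ]), 'effort': array([-8.02967940e-01, -2.31557286e+01, -1.66412305e+00, -3.01786065e+01,
        1.27240601e-01,  2.17699357e-01, -6.35537202e-03]), 'tool_pos': array([ 0.43562188, -0.11864382,  0.1638959 ]), 'tool_rot': array([-178.48649306,   -2.19007154, -172.58925014]), 'force': array([-0.74415123, -0.43762506, -1.69387177]), 'wrist_torque': array([ 0.00532266, -0.00527106, -0.02151967]), 'grasp_force': 59.24406082972382, 'grip_width': 0.023321261527212495}
```

View pics/z2.png

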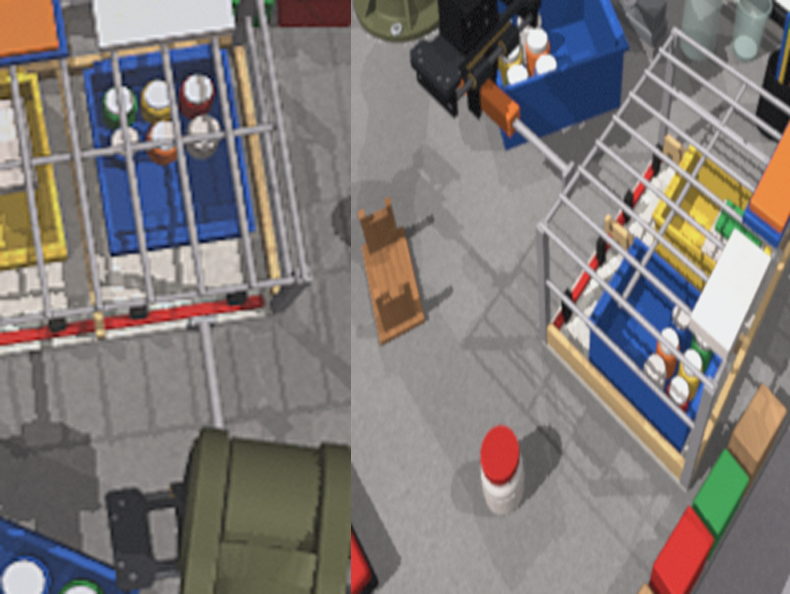

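The crop shows the rod end and claw at crop (207,322), just short of the mouth and in front of the blue bay's middle. The tote's front edge runs from (112,255) to (255,232). Checking the tip against the kinematics.

```bash
python3 - <<'E'
from h import *
C=cam("top");f=lambda p:[280+p[0]/2.7,100+p[1]/2.7]
o=telemetry.get_obs();T=R.from_euler("xyz",o["tool_rot"],degrees=True).as_matrix()
p=px2w(C,[f((206,321)),f((220,425))],.187);print("claw top end",p.round(4)[:,:2].tolist(),"yaw",np.degrees(np.arctan2(*(p[0]-p[1])[1::-1])))
print("kin tip (x 173)",o["tool_pos"]+T@[-.173,0,-.024-.000])
L=px2w(C,[f((112,255)),f((255,234))],.079);print("lip",L.round(4)[:,:2].tolist(),"mid",L.mean(0).round(4))
print("bumpers",px2w(C,[f((137,311)),f((237,298))],.057).round(4)[:,:2].tolist())
E
```

```text
claw top end [[0.6018, -0.0999], [0.5176, -0.11]] yaw 6.814777911968128
kin tip (x 173) [ 0.60785802 -0.09621279  0.18104444]
lip [[0.6754, -0.0249], [0.6933, -0.1523]] mid [ 0.6844 -0.0886  0.079 ]
bumpers [[0.6281, -0.0471], [0.6392, -0.1374]]
```

Emit:
arm_command(series="0 0 15 0 255;0 0 15 0 255;0 0 0 0 255;0 0 0 0 255;-10 0 0 0 255;-20 0 0 0 255;-20 0 0 0 255;-20 0 0 0 255;-20 0 0 0 255;-20 0 0 0 255;-10 0 0 0 255;0 0 0 0 255;0 0 0 0 255;0 0 0 0 255")

```text
time_s: 8.22
tool_pos: [0.5528, -0.1032, 0.129]
tool_rot: [-178.5, -2.3, -172.6]
force: [-0.3, 0.2, -1.4]
grip_width: 0.0235
grasp_force: 59.2
```

```bash
python3 - <<'E'
from h import *
o=telemetry.get_obs();print(o["tool_pos"],o["tool_rot"],o["force"],o["wrist_torque"])
A=cams.read_camera("top");B=cams.read_camera("scene")
a=cv2.resize(A[110:260,290:410],None,fx=3.4,fy=3.4,interpolation=2)
b=cv2.resize(B[220:390,280:430],None,fx=2.6,fy=3,interpolation=2)
cv2.imwrite("pics/z3.png",np.hstack([a,b[:a.shape[0]]]))
E
```

```text
[ 0.55277445 -0.10321854  0.12895241] [-178.53128792   -2.26059938 -172.55589485] [-0.31788074  0.1688898  -1.39579999] [0.03200371 0.00872197 0.05691845]
```

View pics/z3.png

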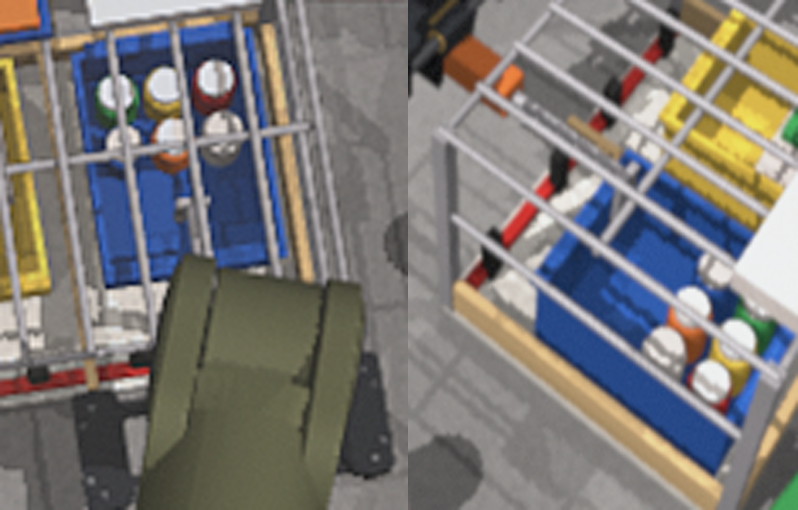

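The claw is at crop (190,210) in the top view, inside the front lip by about 22 mm and centred on the tote, with nothing touching. Lowering it behind the wall.

Emit:
arm_command(series="0 0 8 0 255;0 0 10 0 255;0 0 10 0 255;0 0 10 0 255;0 0 9 0 255;0 0 0 0 255;0 0 0 0 255;0 0 0 0 255")

```text
time_s: 8.98
tool_pos: [0.5521, -0.1042, 0.082]
tool_rot: [-178.5, -2.2, -172.5]
force: [-0.1, -0.0, -0.4]
grip_width: 0.0234
grasp_force: 59.2
```

Emit:
arm_command(series="3 0 0 0 255;3 0 0 0 255;3 0 0 0 255;3 0 0 0 255;3 0 0 0 255;0 0 0 0 255")

```text
time_s: 9.48
tool_pos: [0.5363, -0.1063, 0.0826]
tool_rot: [-178.5, -2.2, -172.5]
force: [0.2, -0.5, -1.4]
grip_width: 0.0235
grasp_force: 59.2
```

Emit:
arm_command(series="2 0 0 0 255;2 0 0 0 255;2 0 0 0 255;2 0 0 0 255;2 0 0 0 255;2 0 0 0 255")

```text
time_s: 9.98
tool_pos: [0.5255, -0.1074, 0.0831]
tool_rot: [-178.5, -2.2, -172.5]
force: [3.6, 1.0, -2.1]
grip_width: 0.0238
grasp_force: 59.2
```

Emit:
arm_command(series="2 0 0 0 255;2 0 0 0 255;2 0 0 0 255;2 0 0 0 255;2 0 0 0 255;2 0 0 0 255")

```text
time_s: 10.48
tool_pos: [0.513, -0.1093, 0.0834]
tool_rot: [-178.5, -2.2, -172.5]
force: [3.9, 0.8, -3.1]
grip_width: 0.0235
grasp_force: 59.2
```

Emit:
arm_command(series="2 0 0 0 255;2 0 0 0 255;2 0 0 0 255;2 0 0 0 255;2 0 0 0 255")

```text
time_s: 10.9
tool_pos: [0.503, -0.1106, 0.0838]
tool_rot: [-178.5, -2.2, -172.5]
force: [3.7, 0.5, -3.4]
grip_width: 0.0236
grasp_force: 59.2
```

Emit:
arm_command(series="1 0 0 0 255;1 0 0 0 255;1 0 0 0 255;1 0 0 0 255;1 0 0 0 255;1 0 0 0 255")

```text
time_s: 11.4
tool_pos: [0.4972, -0.1113, 0.084]
tool_rot: [-178.5, -2.2, -172.5]
force: [3.5, -0.0, -3.8]
grip_width: 0.0235
grasp_force: 59.2
```

Emit:
arm_command(series="0.8 0 0 0 255;0.8 0 0 0 255;0.8 0 0 0 255;0.8 0 0 0 255;0.8 0 0 0 255")

```text
time_s: 11.82
tool_pos: [0.4933, -0.1118, 0.0842]
tool_rot: [-178.5, -2.2, -172.5]
force: [3.5, 0.6, -3.1]
grip_width: 0.0235
grasp_force: 59.2
```

Emit:
arm_command(series="0.8 0 0 0 255;0.8 0 0 0 255;0.8 0 0 0 255;0.8 0 0 0 255;0.8 0 0 0 255")

```text
time_s: 12.23
tool_pos: [0.4893, -0.1124, 0.0843]
tool_rot: [-178.5, -2.2, -172.5]
force: [3.7, 0.8, -3.6]
grip_width: 0.0235
grasp_force: 59.2
```

Emit:
arm_command(series="0.6 0 0 0 255;0.6 0 0 0 255;0.6 0 0 0 255;0.6 0 0 0 255;0.6 0 0 0 255")

```text
time_s: 12.65
tool_pos: [0.4864, -0.1128, 0.0845]
tool_rot: [-178.5, -2.2, -172.5]
force: [2.9, 0.0, -4.5]
grip_width: 0.0235
grasp_force: 59.2
```

Emit:
arm_command(series="0.6 0 0.03 0 255;0.6 0 0.03 0 255;0.6 0 0.03 0 255;0.6 0 0.03 0 255")

```text
time_s: 12.98
tool_pos: [0.4847, -0.113, 0.0846]
tool_rot: [-178.5, -2.1, -172.5]
force: [6.3, 0.5, -5.1]
grip_width: 0.0237
grasp_force: 59.2
```

Emit:
arm_command(series="0.6 0 0.03 0 255;0.6 0 0.03 0 255;0.6 0 0.03 0 255;0.6 0 0.03 0 255")

```text
time_s: 13.32
tool_pos: [0.4842, -0.113, 0.085]
tool_rot: [-178.5, -1.9, -172.5]
force: [10.9, 1.0, -6.7]
grip_width: 0.0235
grasp_force: 59.2
```

Emit:
arm_command(series="0.6 0 0.03 0 255;0.6 0 0.03 0 255;0.6 0 0.03 0 255")

```text
time_s: 13.57
tool_pos: [0.4843, -0.1132, 0.0855]
tool_rot: [-178.4, -1.7, -172.5]
force: [13.9, 1.5, -8.1]
grip_width: 0.0235
grasp_force: 59.5
```

Emit:
arm_command(series="0 0 0 0 255;0 0 0 0 255;0 0 0 0 255;0 0 0 0 255;0 0 0 0 255;0 0 0 0 255")

```text
time_s: 14.07
tool_pos: [0.4843, -0.1131, 0.0855]
tool_rot: [-178.4, -1.7, -172.5]
force: [12.7, 1.2, -7.4]
grip_width: 0.0236
grasp_force: 59.5
```

```bash
python3 - <<'E'
from h import *
o=telemetry.get_obs();print(o["tool_pos"],o["force"],o["wrist_torque"])
A=cams.read_camera("top");B=cams.read_camera("scene")
a=cv2.resize(A[110:260,290:410],None,fx=3.4,fy=3.4,interpolation=2)
b=cv2.resize(B[220:390,280:430],None,fx=2.6,fy=3,interpolation=2)
cv2.imwrite("pics/z4.png",np.hstack([a,b[:a.shape[0]]]))
E
```

```text
[ 0.48431094 -0.11311205  0.08552545] [12.67011596  1.18571608 -7.39019078] [ 0.29203074 -2.36139702  0.00716037]
```

View pics/z4.png

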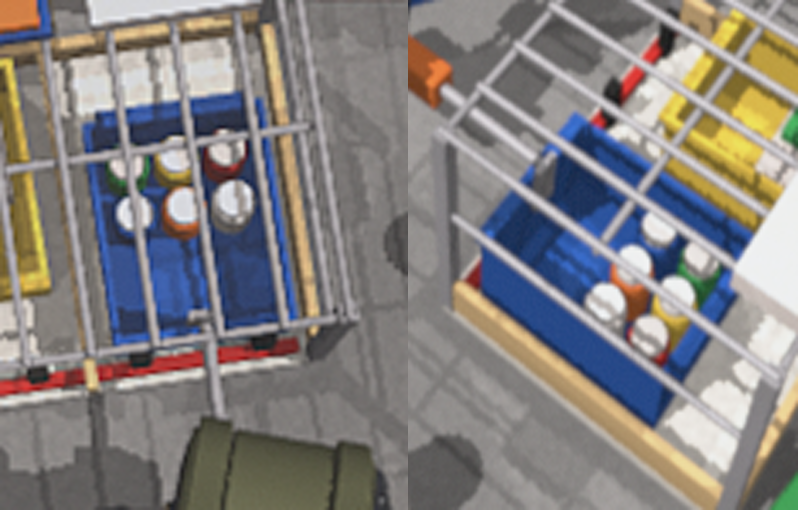

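The tote is against the bumpers. Its front edge (118,345)–(297,320) runs parallel to the red bar to within about 1°, and the claw is behind the wall at (200,318). Holding a bit longer.

Emit:
arm_command(series="0.3 0 0 0 255;0 0 0 0 255;0 0 0 0 255;0 0 0 0 255;0 0 0 0 255;0 0 0 0 255;0 0 0 0 255;0 0 0 0 255;0 0 0 0 255;0 0 0 0 255;0 0 0 0 255;0 0 0 0 255;0 0 0 0 255")

```text
time_s: 15.25
tool_pos: [0.4844, -0.1132, 0.0857]
tool_rot: [-178.4, -1.6, -172.5]
force: [13.2, 0.9, -8.3]
grip_width: 0.0236
grasp_force: 59.6
```

Emit:
arm_command(series="-1 0 0 0 255;-1.5 0 0 0 255;-2 0 0 0 255;-3 0 0 0 255;-4 0 0 0 255;-4 0 0 0 255;-4 0 0 0 255;0 0 0 0 255;0 0 0 0 255")

```text
time_s: 16.0
tool_pos: [0.4989, -0.1111, 0.0835]
tool_rot: [-178.5, -2.3, -172.5]
force: [0.3, -0.4, -2.1]
grip_width: 0.0234
grasp_force: 59.5
```

Emit:
arm_command(series="0 0 -6 0 255;0 0 -10 0 255;0 0 -10 0 255;0 0 -10 0 255;0 0 -8 0 255;0 0 -4 0 255;0 0 0 0 255;0 0 0 0 255")

```text
time_s: 16.67
tool_pos: [0.5007, -0.1096, 0.1319]
tool_rot: [-178.5, -2.2, -172.5]
force: [0.5, -0.4, -1.8]
grip_width: 0.0239
grasp_force: 59.5
```

Emit:
arm_command(series="10 0 0 0 255;20 0 0 0 255;20 0 0 0 255;20 0 0 0 255;0 0 0 0 255;0 0 -15 0 255;0 0 -18 0 255;8 -20 0 0 255;8 -37 0 0 255;8 -37 0 0 255;8 -37 0 0 255;7 -37 0 0 255;0 -20 0 0.057 255;0 0 0 0.114 255;0 0 0 0.114 255;0 0 0 0.114 255;0 0 0 0.057 255;0 0 0 0 255;0 0 0 0 255;0 0 0 0 255")

```text
time_s: 18.33
tool_pos: [0.4183, -0.3089, 0.1733]
tool_rot: [-177.7, -1.4, 161.5]
force: [0.9, -0.5, -1.0]
grip_width: 0.0235
grasp_force: 59.5
```

```bash
python3 - <<'E'
from h import *
o=telemetry.get_obs();T=R.from_euler("xyz",o["tool_rot"],degrees=True).as_matrix()
print(o["tool_pos"],o["tool_rot"],"to grasp pose, tool mm",(1000*(np.array([.4164,-.3104,.0549])-o["tool_pos"])@T).round(1))
A=cams.read_camera("top");B=cams.read_camera("scene");W=cams.read_camera("wrist")
for n,i in zip("ABW",(A,B,W)):cv2.imwrite(f"pics/e{n}.png",i)
a=cv2.resize(A[110:340,290:490],(400,460),interpolation=2)
b=cv2.resize(B[180:380,130:270],(400,460),interpolation=2)
cv2.imwrite("pics/z5.png",np.hstack([a,b]))
h,s,v=cv2.split(cv2.cvtColor(A,40))
g=[(r) for r in rect((h>8)&(h<16)&(s>150)&(np.indices(h.shape)[0]>250))[:2]];print(g)
E
```

```text
[ 0.41828194 -0.3089339   0.1733315 ] [-177.71206191   -1.37404148  161.46127998] to grasp pose, tool mm [ -1.5   2.7 118.4]
[((447.9000549316406, 324.800048828125), (12.965337753295898, 18.657434463500977), 18.434947967529297), ((121.30001831054688, 390.4000244140625), (48.299068450927734, 4.0249223709106445), 26.56505012512207)]
```

View pics/z5.png

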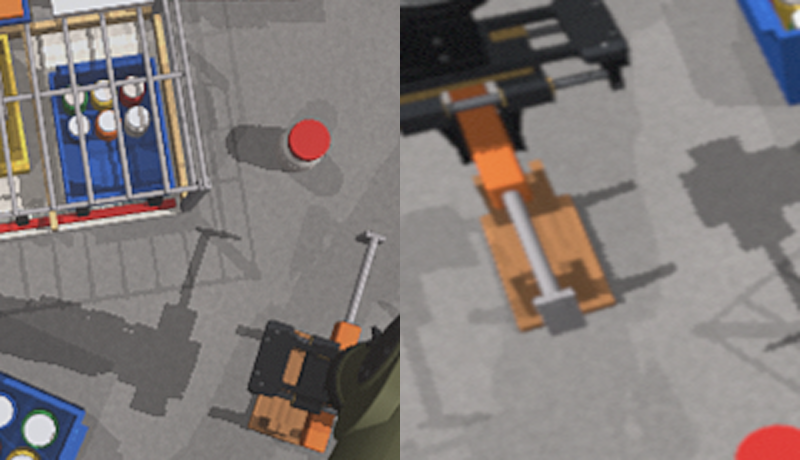

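The hook hangs above the rest in line with it, claw down at crop (565,318). The tote stays at the bumpers. A quick check for slip of the hook in the grip, then lower.

```bash
python3 - <<'E'
from h import *
C=cam("scene")
t=np.array([.4183+.161,-.3089-.0545,.1733-.021]);print("claw tip predicted",w2px(C,[t,t+[0,0,.035],t+[0,0,-.01]]).round(1).tolist(),"seen tip ~",[187.8,323],"claw top ~",[184,310])
E
```

```text
claw tip predicted [[188.7, 322.7], [184.3, 311.7], [190.0, 325.7]] seen tip ~ [187.8, 323] claw top ~ [184, 310]
```

Emit:
arm_command(series="-1.5 2.7 20 0 255;0 0 30 0 255;0 0 30 0 255;0 0 15 0 255;0 0 8 0 255;0 0 0 0 255;0 0 0 0 255")

```text
time_s: 19.07
tool_pos: [0.4175, -0.3105, 0.0711]
tool_rot: [-177.7, -1.3, 161.4]
force: [0.2, 1.4, -1.8]
grip_width: 0.0235
grasp_force: 59.5
```

Emit:
arm_command(series="0 0 4 0 255;0 0 4 0 255;0 0 4 0 255;0 0 3 0 255;0 0 0 0 255;0 0 0 0 255")

```text
time_s: 19.57
tool_pos: [0.4167, -0.3106, 0.0556]
tool_rot: [-177.7, -1.3, 161.4]
force: [0.2, 0.7, -0.9]
grip_width: 0.0237
grasp_force: 59.5
```

Opening slowly, then rising clear.

Emit:
arm_command(series="0 0 0.5 0 255;0 0 0 0 190;0 0 0 0 150;0 0 0 0 100;0 0 0 0 50;0 0 0 0 0;0 0 0 0 0;0 0 0 0 0;0 0 0 0 0;0 0 0 0 0", squeeze=10)

```text
time_s: 20.4
tool_pos: [0.4166, -0.3107, 0.0551]
tool_rot: [-177.7, -1.3, 161.4]
force: [0.4, 0.5, 0.4]
grip_width: 0.0695
grasp_force: 0.0
```

Emit:
arm_command(series="0 0 -10 0 0;0 0 -25 0 0;0 0 -35 0 0;0 0 -35 0 0;0 0 -35 0 0;0 0 -30 0 0;25 0 0 0 0;0 0 0 0 0;0 0 0 0 0")

```text
time_s: 21.15
tool_pos: [0.3985, -0.2976, 0.2265]
tool_rot: [-177.8, -1.2, 161.3]
force: [0.4, -0.6, -0.4]
grip_width: 0.087
grasp_force: 0.0
```

```bash
python3 - <<'E'
from h import *
o=telemetry.get_obs();print(o["tool_pos"],o["grip_width"],o["force"])
A=cams.read_camera("top");B=cams.read_camera("scene");W=cams.read_camera("wrist")
a=cv2.resize(A[110:340,290:490],(400,460),interpolation=2)
b=cv2.resize(B[180:380,130:270],(400,460),interpolation=2)
cv2.imwrite("pics/z6.png",np.hstack([a,b]))
C=cam("wrist");h,s,v=cv2.split(cv2.cvtColor(W,40));m=(h>6)&(h<20)&(s>150)&(v>200)
ys=np.nonzero(m.any(1))[0];rows=np.arange(ys.min()+8,ys.max()-8,5)
k=np.polyfit(rows,[np.mean(np.nonzero(m[r])[0]) for r in rows],1)
P=px2w(C,[[np.polyval(k,r),r] for r in(ys.min(),ys.max()-5)],.088);d=P[1]-P[0];d/=np.linalg.norm(d)
print("handle mid",P[0]+.07*d,"yaw",np.degrees(np.arctan2(d[1],d[0])))
E
```

```text
[ 0.39851431 -0.29756428  0.22648516] 0.08695464109154367 [ 0.36367205 -0.58099077 -0.4176154 ]
handle mid [nan nan nan] yaw nan
  return _methods._mean(a, axis=axis, dtype=dtype,
  ret = ret.dtype.type(ret / rcount)
```

View pics/z6.png

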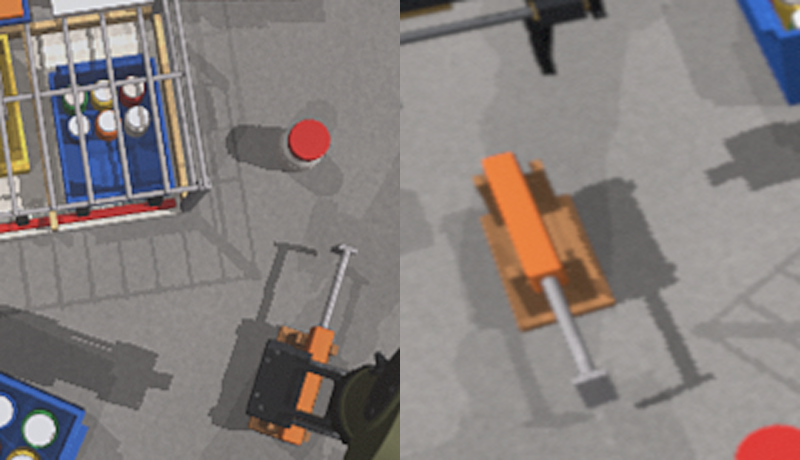

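The hook lies in both forks, with the claw at full-image pixel (463,235) against (463,234.5) at the start. The tote is at the bumpers and the gripper is clear, so I'm handing in.

```bash
python3 -c "
from cell import env
print(env.sign_off())"
```

```text
the job is handed in; nothing more can be done
None
```

The job is handed in, though sign-off returned no verdict: the blue tote was pulled against the bumpers and held there for over a second at about 13–15 N by the wrist sensor (its squareness checked only by eye in the images, to about 1°), and the hook is back in both forks of its rest.

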